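Put the returned drive parts back into stock

ROBOT

A 6-joint arm with a two-finger parallel gripper is mounted at the origin on the work surface. World frame = base frame: x ahead of the robot, y to its left, z up, the work surface at z = 0. Lengths are in m, angles in degrees, forces in N, time in s.
With the tool pointing down it reaches from about 0.25 to 0.725 m from the base axis. Payload 9.7 kg.
Tool frame: the origin (TCP) lies at the very end of the fingers, on their centre line; the grasp point (between the pads) lies 19 mm behind it (bot.hold_point_z is the distance from the TCP to the grasp point, in m); z points along the fingers, y is the line along which they close (so a half turn about z gives the same grasp; the last joint's range is limited). The gripper opens to 85 mm and grips with 20 to 120 N. Pads are 22 mm wide; open, the fingers measure 114 mm over their backs; the gripper's body (76 mm by 85 mm) begins 54 mm behind the grasp point. The pads swing forward as they close: fully open they stand 13 mm farther back than shut.
Start: joints at [72.422, 4.979, 10.078, 95.1, 0, 90], TCP at [0.166, 0.524, 0.231] pointing down, gripper open.
Joint ranges: [-179.16, 179.16], [-48.56, 103.87], [-65.8, 70.77], [-126.05, 130.52], [-82.76, 87.17], [-180, 180]. Speed limits (degrees/s): [127.2, 127.2, 147.25, 180, 180, 180].

INTERFACE

Orientations are given as [roll, pitch, yaw] about the fixed x, y, z axes, in that order (R = Rz(yaw) Ry(pitch) Rx(roll)).
In Python, from workcell import bot gives the robot as it stands.
- The arm moves only by the tool play_rows, never from a script. Its argument "targets" is a list of rows, each an object with "grip": the closure in counts, from 0 (fully open) to 255 (shut); "linear": the shift along the world's x, y, z in cm, a list of three; "delta_rot": the turn, a rotation vector about the world's x, y, z in rad, a list of three. A call has 1 to 10 rows; each row is the pose to reach, as a shift and turn from the pose commanded when the call began; what a row does not reach only later rows make up. A row lasts 1/10 s, in which the tool goes at most 50 mm and 8.59 degrees, less where a joint would pass 70% of its speed; a pose out of reach is approached as far as the arm can. A call with a gripper value outside its range is refused whole. The fingers move at their own pace and stop on an object; "force" is the grip in N (left out, the last holds). Time passes only in rows, so rows that repeat a pose let the fingers close. It gives the time, the measured TCP pose, the force, the opening and the grip force at its end, in the units of the state.
- bot.get_obs(): the state, without advancing time (a new reading comes with each control period).
- bot.camera(name): name is "scene" or "side" or "wrist"; returns a dict with "color" (420x560x3 uint8, red, green, blue), "range_z" (420x560 float32, m along the optical axis (not along the pixel's ray), 0 where there is no reading), "fov_y" (degrees; the focal length in pixels is half the picture's height over the tangent of half this angle, whatever the lens; pixels are square), "cx", "cy" (the principal point, pixels), "world_to_cam" (4x4, takes a point from world to camera coordinates). Camera axes: x right, y up, looking along -z (the intrinsics and any distortion apply to the point x, -y, -z); pixel columns grow to the right and rows downward; lengths in m; the calibration is good to about 2 mm. A picture is of the moment at which its call begins.
- bot.job_done(): hands the job in; it is judged then, once.
Trained networks look in a picture, given as the dict that the camera call returned (one of the last four; its "shot" number tells which), for a name from the list of things; names that differ only in an ending like _2 or _b are one class to them, and where a whole thing is asked for, a point or a joint stands for the part that bears it (a point fixed in the world has none). Each returns a list of dicts, best first, with "conf" (0 to 1); they miss things now and then, are a little off and sometimes report something else, mostly with a low value. They report only what shows in the picture. A call takes as long as a camera call. They do not tell look-alikes from the thing itself.
- bot.search_frame(picture, target): "box" ([left, top, right, bottom] in pixels, round what is visible of it).
- bot.trace(picture, target): "pixels" (420x560 bool, what is visible of it) and "box" ([left, top, right, bottom] in pixels, round what is visible of it).
- bot.pinpoint(picture, target): "pixel" ([column, row] in pixels: a listed point, or the origin of a listed thing).
The state is a dict: "time": time; "q": joint angles; "qd": joint speeds; "joint_efforts": joint torques, N m; "ee_pos": TCP position; "tcp_rot": TCP orientation; "wrist_force": force on the tool from outside, world axes, zero at the start; "torque": the same for the moment, N m; "opening": finger opening in m; "grasp_force": force on a finger pad.
Only numpy, scipy, OpenCV 4.12 (cv2) and the standard library are available. Lean on these libraries where they do the work, as an engineer would, in place of code of your own. Each camera call takes 0.05 s, during which the arm holds its last target. There are 200 camera calls.

TASK

Put the pile of returned drive parts back into stock: from the top down and one at a time, lift each part off the pile and set it, the same way up, flat in the middle of the empty front half (nearest the robot) of the blue tray that already holds one just like it. Set the parts down rather than dropping them, keep them upright, and leave the carton and the bottle that stand behind the pile where they are.

Things in the scene. Friction and masses are not known exactly. Their poses are not given: they have to be found in the camera images.
- coupling_mid (a point): Loose jaw-coupling half, dark steel, top of the pile: a plain round body 42 mm in diameter and 22 mm high, with three jaws standing on it to 36 mm overall, all within the 42 mm; 0.2 kg. Grip it round the 42 mm body. Its point is 18 mm above its underside. z up along its axis.
- sprocket_mid (a point): Loose roller-chain sprocket, bright steel, second in the pile: a toothed disc 70 mm across and 7 mm thick with a round hub on top, 45 mm in diameter; 28 mm high overall; 0.45 kg. Grip it by the hub. Its point is 14 mm above its underside. z up along its axis.
- housing_mid (a point): Loose flange bearing housing, painted grey, third in the pile: a square plate 86 x 86 mm, 13 mm thick, with a bolt hole at each corner and a round boss on top, 54 mm in diameter (68 mm at its foot, tapering to 54 mm by 21 mm above the underside); 38 mm high overall; 0.7 kg. Grip it by the boss. Its point is 19 mm above its underside. z up along its axis.
- pulley_mid (a point): Loose V-belt pulley, aluminium, bottom of the pile: a grooved disc 118 mm in diameter and 20 mm thick with a round hub on top, 48 mm in diameter; 42 mm high overall; 0.75 kg. Grip it by the hub. Its point is 21 mm above its underside. It stands in the front half of the black returns tray (290 x 146 mm, floor 6 mm above the bench, rim 12 mm).
- coupling_place (a point): Middle of the empty front half of the fixed blue tray that holds one coupling half like the loose one in its back half. Point on the tray's floor (4 mm above the bench), z up; x points to the stocked one, 144 mm away. Tray 126 mm wide (y), 290 mm long outside, walls 3 mm thick; sides and back 45 mm high, front (nearest the robot) 26 mm, its outside 73 mm from the point.
- sprocket_place (a point): Middle of the empty front half of the fixed blue tray that holds one sprocket like the loose one in its back half. Point on the tray's floor (4 mm above the bench), z up; x points to the stocked one, 144 mm away. Tray 126 mm wide (y), 290 mm long outside, walls 3 mm thick; sides and back 45 mm high, front (nearest the robot) 26 mm, its outside 73 mm from the point.
- housing_place (a point): Middle of the empty front half of the fixed blue tray that holds one bearing housing like the loose one in its back half. Point on the tray's floor (4 mm above the bench), z up; x points to the stocked one, 144 mm away. Tray 146 mm wide (y), 290 mm long outside, walls 3 mm thick; sides and back 45 mm high, front (nearest the robot) 26 mm, its outside 73 mm from the point.
- pulley_place (a point): Middle of the empty front half of the fixed blue tray that holds one pulley like the loose one in its back half. Point on the tray's floor (4 mm above the bench), z up; x points to the stocked one, 144 mm away. Tray 146 mm wide (y), 290 mm long outside, walls 3 mm thick; sides and back 45 mm high, front (nearest the robot) 26 mm, its outside 73 mm from the point.
- carton_mid (a point): Bystander: small brown carton, 60 x 68 x 50 mm high, loose in the back half of the black returns tray, behind the pile. Point at its centre.
- bottle_mid (a point): Bystander: small white bottle with a red cap, 30 mm in diameter, 85 mm high, standing loose beside the carton in the returns tray. Point at its centre, 42.5 mm up.
Things that resemble listed ones, but are neither listed nor needed, are in the scene too. Leave any orange or pink look-alike of the part that bears housing_mid alone.

How it is judged:
By the outcome, as a careful person would: the job done as asked, in the order asked, and still so for the second after the job is handed in, with the robot touching nothing.
It also fails if it takes over 120 s, if anything falls off the work surface, if the arm or the gripper's body presses on something with over 40 N, if the wrist force passes 120 N, or if a joint passes its speed limit or range.

## Working session

There is one attempt and no reset: what is moved stays moved. The work goes in short steps, Python scripts to look and compute and a tool call to move; the robot and the scene stay as the last step left them, time stands still between calls to the robot, and variables do not carry over. Pictures are saved under pics/ and viewed, at most 14 in all, crops included, and the job is handed in when it is done.

Besides the shell and the picture viewer there is one more tool, called after "Emit:" by a JSON object that holds its "api" and its "payload". play_rows: Moves the arm, as the interface text tells. Its arguments: {"type":"object","properties":{"targets":{"type":"array","items":{"type":"object","properties":{"grip":{"type":"number"},"linear":{"type":"array","items":{"type":"number"}},"delta_rot":{"type":"array","items":{"type":"number"}}}}},"force":{"type":"number"}},"required":["targets"]}

```bash
mkdir -p pics; ls; cat > h.py <<'E'
import numpy as np, cv2
from workcell import bot
np.set_printoptions(precision=4,suppress=True)
def foc(p): return p["color"].shape[0]/2/np.tan(np.radians(p["fov_y"])/2)
def world(p,uv,z):  # uv Nx2, depth along axis
    uv=np.atleast_2d(uv).astype(float); f=foc(p)
    z=np.atleast_1d(z)
    c=np.stack([(uv[:,0]-p["cx"])/f*z,-(uv[:,1]-p["cy"])/f*z,-z,np.ones_like(z)],1)
    return (np.linalg.inv(p["world_to_cam"])@c.T).T[:,:3]
def cloud(p):
    h,w=p["range_z"].shape
    u,v=np.meshgrid(np.arange(w),np.arange(h))
    return world(p,np.stack([u.ravel(),v.ravel()],1),p["range_z"].ravel()).reshape(h,w,3)
def save(p,n): cv2.imwrite(f"pics/{n}.png",p["color"][:,:,::-1])
E
python3 - <<'E'
from h import *
for n in ["scene","side"]:
    p=bot.camera(n); save(p,n+"0"); print(n,{k:v for k,v in p.items() if k not in("color","range_z","world_to_cam")})
    C=cloud(p)
    for t in ["coupling_mid","sprocket_mid","housing_mid","pulley_mid","coupling_place","sprocket_place","housing_place","pulley_place","carton_mid","bottle_mid"]:
        for r in bot.pinpoint(p,t)[:4]:
            u,v=map(int,np.round(r["pixel"])); 
            print(t,r["conf"],u,v,C[min(v,419),min(u,559)])
print(bot.get_obs(),bot.hold_point_z)
E
```

```text
pics
scene {'fov_y': 53.203039937656115, 'cx': 280.3035493416409, 'cy': 208.3042541282838, 'shot': 1}
coupling_mid 0.86 250 216 [ 0.4812 -0.1672  0.1374]
sprocket_mid 0.83 250 227 [ 0.4951 -0.1801  0.1205]
housing_mid 0.89 129 278 [ 0.3693 -0.4304  0.041 ]
housing_mid 0.87 253 239 [ 0.5069 -0.1821  0.0925]
housing_mid 0.73 132 345 [ 0.5259 -0.5125  0.0404]
housing_mid 0.71 302 162 [0.297  0.2182 0.0324]
pulley_mid 0.8 250 249 [ 0.5022 -0.1882  0.0614]
coupling_place 0.64 203 310 [ 0.529  -0.351   0.0048]
sprocket_place 0.66 339 202 [0.4904 0.1705 0.0043]
housing_place 0.72 371 178 [0.484  0.3397 0.007 ]
pulley_place 0.94 296 226 [0.4754 0.0023 0.0022]
carton_mid 0.66 304 283 [ 0.6575 -0.1694  0.0546]
bottle_mid 0.65 275 288 [ 0.6248 -0.2262  0.0566]
side {'fov_y': 45.27544365098377, 'cx': 278.8155559614355, 'cy': 214.50638539658965, 'shot': 2}
coupling_mid 0.78 282 224 [ 0.4768 -0.1869  0.1459]
sprocket_mid 0.59 282 232 [ 0.4772 -0.1878  0.1208]
sprocket_mid 0.58 277 243 [ 0.4634 -0.1948  0.0925]
housing_mid 0.96 250 344 [ 0.3499 -0.4495  0.0403]
housing_mid 0.82 327 364 [ 0.4989 -0.
[... 248 characters left out ...]
0.3559  0.0019]
sprocket_place 0.86 260 190 [0.4771 0.1101 0.0438]
pulley_place 0.77 268 223 [ 0.4798 -0.0023  0.0028]
carton_mid 0.75 338 242 [ 0.6175 -0.2182  0.0905]
bottle_mid 0.83 338 253 [ 0.6171 -0.2284  0.062 ]
{'time': 1.1, 'q': array([72.4238,  4.9793, 10.0788, 95.0986,  0.0002, 89.9997]), 'qd': array([ 0.0037, -0.0382, -0.0436,  0.0433, -0.0268,  0.0102]), 'joint_efforts': array([  0.0022, -52.011 ,  46.4864,   0.0017,   0.0002,   0.    ]), 'ee_pos': array([0.1661, 0.5243, 0.2313]), 'tcp_rot': array([179.9991,  -0.0002, 162.4241]), 'wrist_force': array([-0.0269,  0.4793, -1.132 ]), 'torque': array([0.0041, 0.0019, 0.0029]), 'grasp_force': 0.0, 'opening': 0.0853905431345958} 0.0187
```

View pics/scene0.png

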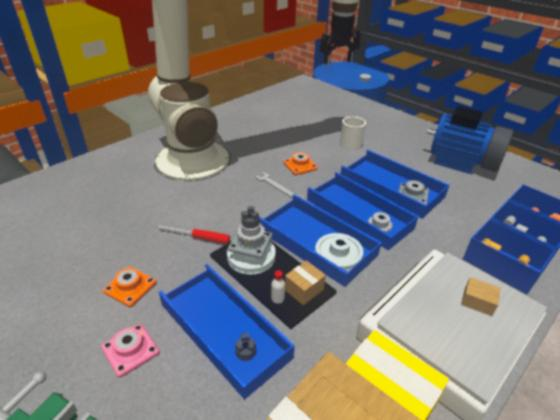

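View pics/side0.png

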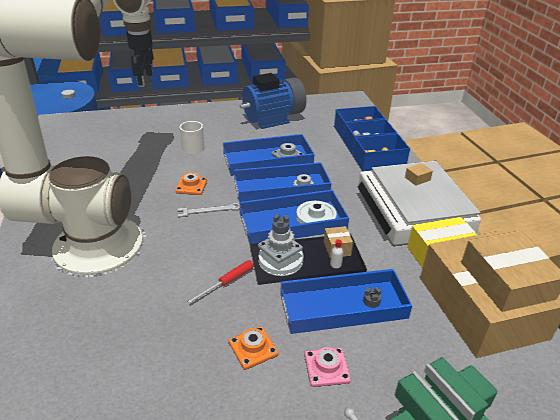

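The pictures show the pile at scene (250,240) / side (280,245) with carton (304,283) and bottle (277,288) behind it. Empty tray fronts are at scene (203,310) for the coupling, (296,226) pulley, (335,200) sprocket and (371,178) housing. The candidates for the housing are the grey one in the pile (253,239), the stocked one (414,188), the orange ones (129,278) and (300,162), and the pink one (130,342). I choose the pile one.

```bash
python3 - <<'E'
from h import *
for n in ["scene","side"]:
    p=bot.camera(n); C=cloud(p); hsv=cv2.cvtColor(p["color"],cv2.COLOR_RGB2HSV)
    m=(hsv[:,:,0]>105)&(hsv[:,:,0]<125)&(hsv[:,:,1]>150)&(p["range_z"]>0)&(C[...,2]>-.01)&(C[...,2]<.055)&(C[...,0]<.75)&(C[...,0]>.3)&(abs(C[...,1])<.55)
    k,l,st,_=cv2.connectedComponentsWithStats(m.astype(np.uint8))
    for i in range(1,k):
        if st[i,4]<300: continue
        P=C[l==i]; 
        r=cv2.minAreaRect(P[:,:2].astype(np.float32)); print(n,st[i],np.array(r[0]),np.array(r[1]),r[2], P[:,2].min(),np.percentile(P[:,2],[5,20,50,95]))
    # stocked/pile parts high points
    m=(C[...,2]>.1)&(C[...,2]<.2)&(abs(C[...,0]-.48)<.1)&(abs(C[...,1]+.18)<.1)
    P=C[m]; print("pile",P[:,:2].min(0),P[:,:2].max(0),P[:,2].max(),len(P))
E
```

```text
scene [  259   151   190   134 10359] [0.5567 0.1748] [0.3008 0.5176] 0.37139150500297546 -0.0032098775214007835 [0.0025 0.0044 0.0186 0.0453]
scene [ 160  265  134  132 7872] [ 0.5982 -0.3497] [0.1281 0.2923] 88.1387710571289 -0.00041794869427080883 [0.002  0.0033 0.0051 0.0452]
pile [ 0.4591 -0.1896] [ 0.5039 -0.1447] 0.15258398752254965 433
side [ 224  134  125  110 7515] [0.5606 0.2087] [0.3137 0.5955] 0.5942378640174866 -0.002988811359111332 [0.0021 0.0051 0.022  0.0455]
side [ 281  269  131   65 5885] [ 0.5981 -0.3299] [0.1746 0.292 ] 87.72138214111328 -0.003074414997766506 [0.0018 0.0037 0.0098 0.0452]
pile [ 0.4558 -0.1932] [ 0.5009 -0.1458] 0.15127960323004952 374
```

Emit:
{"api": "play_rows", "payload": {"targets": [{"grip": 0, "linear": [16, -40, 8], "delta_rot": [0, 0, -1.0]}, {"grip": 0, "linear": [16, -40, 8], "delta_rot": [0, 0, -1.0]}, {"grip": 0, "linear": [16, -40, 8], "delta_rot": [0, 0, -1.0]}, {"grip": 0, "linear": [16, -40, 8], "delta_rot": [0, 0, -1.0]}, {"grip": 0, "linear": [16, -40, 8], "delta_rot": [0, 0, -1.0]}, {"grip": 0, "linear": [16, -40, 8], "delta_rot": [0, 0, -1.0]}, {"grip": 0, "linear": [16, -40, 8], "delta_rot": [0, 0, -1.0]}, {"grip": 0, "linear": [16, -40, 8], "delta_rot": [0, 0, -1.0]}, {"grip": 0, "linear": [16, -40, 8], "delta_rot": [0, 0, -1.0]}, {"grip": 0, "linear": [16, -40, 8], "delta_rot": [0, 0, -1.0]}], "force": 40}}

```text
time: 2.2
ee_pos: [0.3273, 0.121, 0.3124]
tcp_rot: [179.9, 0.0, 104.8]
wrist_force: [-0.4, 0.7, 0.2]
opening: 0.0856
grasp_force: 0.0
```

```bash
python3 - <<'E'
from h import *
p=bot.camera("wrist"); save(p,"w1"); o=bot.get_obs(); print(o["ee_pos"],o["tcp_rot"],o["q"],o["time"]); W=np.linalg.inv(p["world_to_cam"]); print(W,p["fov_y"])
E
```

```text
[0.3268 0.1226 0.3118] [179.9283  -0.0063 104.8304] [ 20.5682 -19.1527  -2.3792 106.7016  -0.0009  95.7377] 2.25
[[ 0.9666 -0.2455 -0.0733  0.3097]
 [ 0.2562  0.9297  0.2646  0.1887]
 [ 0.0032 -0.2745  0.9616  0.4557]
 [ 0.      0.      0.      1.    ]] 69.93278203618408
```

View pics/w1.png

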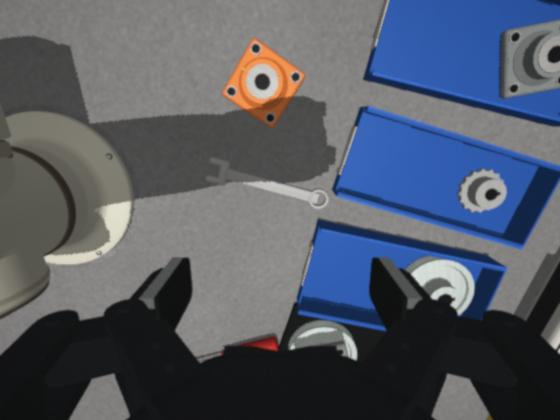

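The wrist view shows the three trays on this side: housing stock at (545,55), sprocket stock at (483,191) and pulley stock at (440,285). The fronts of all three are empty. Next I fit the trays by their floors and rims.

```bash
cat >> h.py <<'E'
def trays(p,areamin=400):
    C=cloud(p); hsv=cv2.cvtColor(p["color"],cv2.COLOR_RGB2HSV)
    m=(hsv[:,:,0]>100)&(hsv[:,:,0]<128)&(hsv[:,:,1]>130)&(p["range_z"]>0)&(C[...,2]>-.01)&(C[...,2]<.055)&(C[...,0]<.78)&(C[...,0]>.3)&(abs(C[...,1])<.6)
    k,l,st,_=cv2.connectedComponentsWithStats(m.astype(np.uint8))
    for i in range(1,k):
        if st[i,4]<areamin: continue
        P=C[l==i]; F=P[P[:,2]<.01]
        r=cv2.minAreaRect(P[:,:2].astype(np.float32)); print(st[i],"all",np.array(r[0]),np.array(r[1]),round(r[2],2))
        b=P[(P[:,0]<P[:,0].min()+.1)]
        # side walls tops: y vs x
        T=P[P[:,2]>.036]
        if len(T)>20:
            ym=np.median(P[:,1])
            for nm,S in(("lo",T[T[:,1]<ym-.04]),("hi",T[T[:,1]>ym+.04])):
                if len(S)>10: print("  wall",nm,np.polyfit(S[:,0],S[:,1],1),S.min(0),S.max(0),len(S))
        S=F; print("  floor",S.min(0),S.max(0))
E
python3 - <<'E'
from h import *
p=bot.camera("wrist"); trays(p)
C=cloud(p)
for t in ["sprocket_place","housing_place","pulley_place","housing_mid","sprocket_mid","pulley_mid"]:
    for r in bot.pinpoint(p,t)[:2]:
        u,v=map(int,np.round(r["pixel"])); print(t,r["conf"],u,v,C[min(v,419),min(u,559)])
E
```

```text
[  365     0   195   127 15214] all [0.548 0.353] [0.2876 0.1445] 2.25
  wall lo [0.0382 0.2629] [0.4071 0.2756 0.036 ] [0.6722 0.2923 0.049 ] 1460
  floor [0.4063 0.276  0.0013] [0.6939 0.4281 0.01  ]
[  333   108   227   143 17200] all [0.559  0.1732] [0.1254 0.2908] 88.7
  wall lo [0.0006 0.1153] [0.4129 0.1073 0.0361] [0.7024 0.1367 0.0485] 1069
  wall hi [-0.0277  0.2476] [0.415  0.2173 0.0365] [0.7042 0.2387 0.0484] 1132
  floor [0.4126 0.1103 0.0021] [0.7035 0.2373 0.0099]
[ 296  222  211  111 9750] all [ 0.554  -0.0187] [0.2903 0.1767] 2.4
  wall lo [ 0.0398 -0.095 ] [ 0.4113 -0.0834  0.0361] [ 0.5565 -0.0696  0.048 ] 479
  wall hi [0.026  0.0512] [0.4056 0.0485 0.0361] [0.6957 0.0744 0.0484] 1284
  floor [ 0.406  -0.1123  0.0016] [0.6972 0.0746 0.01  ]
sprocket_place 0.83 389 167 [0.485  0.1714 0.003 ]
sprocket_place 0.69 324 354 [0.3359 0.1361 0.3888]
housing_place 0.58 433 34 [0.4783 0.3542 0.0049]
pulley_place 0.82 348 270 [ 0.4787 -0.0064  0.0052]
housing_mid 0.58 264 84 [0.2775 0.232  0.0406]
pulley_mid 0.66 322 355 [0.3352 0.1362 0.3895]
```

Emit:
{"api": "play_rows", "payload": {"targets": [{"grip": 0, "linear": [8, -30, 0], "delta_rot": [0, 0, -0.26]}, {"grip": 0, "linear": [8, -30, 0], "delta_rot": [0, 0, -0.26]}, {"grip": 0, "linear": [8, -30, 0], "delta_rot": [0, 0, -0.26]}, {"grip": 0, "linear": [8, -30, 0], "delta_rot": [0, 0, -0.26]}, {"grip": 0, "linear": [8, -30, 0], "delta_rot": [0, 0, -0.26]}, {"grip": 0, "linear": [8, -30, 0], "delta_rot": [0, 0, -0.26]}, {"grip": 0, "linear": [8, -30, 0], "delta_rot": [0, 0, -0.26]}, {"grip": 0, "linear": [8, -30, 0], "delta_rot": [0, 0, -0.26]}, {"grip": 0, "linear": [8, -30, 0], "delta_rot": [0, 0, -0.26]}]}}

```text
time: 3.5
ee_pos: [0.4061, -0.1747, 0.3112]
tcp_rot: [-180.0, -0.0, 90.3]
wrist_force: [0.0, 0.2, 0.8]
opening: 0.0854
grasp_force: 0.0
```

```bash
python3 - <<'E'
from h import *
p=bot.camera("wrist"); save(p,"w2"); o=bot.get_obs(); print(o["ee_pos"],o["tcp_rot"],o["q"],o["time"])
trays(p)
C=cloud(p)
for z0,z1 in((.13,.155),(.105,.118),(.075,.089),(.04,.05),(.02,.03)):
    m=(C[...,2]>z0)&(C[...,2]<z1)&(abs(C[...,0]-.48)<.1)&(abs(C[...,1]+.18)<.1)
    P=C[m]
    if len(P)>10: print(z0,len(P),cv2.minEnclosingCircle(P[:,:2].astype(np.float32)),cv2.minAreaRect(P[:,:2].astype(np.float32)),P[:,2].max())
for t in ["coupling_mid","housing_mid","sprocket_mid","pulley_mid","coupling_place","carton_mid","bottle_mid"]:
    for r in bot.pinpoint(p,t)[:2]:
        u,v=map(int,np.round(r["pixel"])); print(t,r["conf"],u,v,C[min(v,419),min(u,559)])
E
```

```text
[ 0.4061 -0.1744  0.3115] [179.9977  -0.0131  90.3194] [-23.2461  -7.0567   7.3271 104.387    0.0129  66.4345] 3.55
[  281     0   245   108 16658] all [ 0.5537 -0.0111] [0.2902 0.1335] 2.2
  wall lo [ 0.0458 -0.0994] [ 0.4111 -0.083   0.036 ] [ 0.7006 -0.0558  0.0486] 1444
  wall hi [-1.0378  0.752 ] [0.6924 0.0243 0.036 ] [0.6965 0.0401 0.0478] 108
  floor [ 0.4104 -0.0728  0.0017] [0.6992 0.0517 0.01  ]
[  306   238   202    87 10713] all [ 0.5979 -0.3482] [0.1276 0.2899] 87.96
  wall lo [ 0.0655 -0.4367] [ 0.4519 -0.4102  0.0361] [ 0.7408 -0.3779  0.0476] 425
  wall hi [-0.0359 -0.2662] [ 0.4555 -0.2972  0.036 ] [ 0.7449 -0.2793  0.0481] 1342
  floor [ 0.4552 -0.4147  0.002 ] [ 0.7431 -0.2799  0.01  ]
0.13 1246 ((0.4780530333518982, -0.16463376581668854), 0.020942647010087967) ((0.4775024950504303, -0.16435684263706207), (0.03964044153690338, 0.04025312140583992), 2.5659677982330322) 0.15268995346092318
0.105 109 ((0.47801852226257324, -0.1635582149028778), 0.02204171009361744) ((0.47194889187812805, -0.15623529255390167), (0.043929826468229294, 0.021372800692915916), 39.79417419
[... 401 characters left out ...]
8373841047287) 0.047291514633633236
0.02 1430 ((0.4553232789039612, -0.17667973041534424), 0.10328993946313858) ((0.45849519968032837, -0.16245420277118683), (0.15807119011878967, 0.18124553561210632), 41.05082702636719) 0.029115372844725707
coupling_mid 0.64 344 183 [ 0.4751 -0.1657  0.1374]
housing_mid 0.96 334 367 [ 0.4203 -0.1641  0.3923]
housing_mid 0.94 252 325 [ 0.3625 -0.419   0.0381]
sprocket_mid 0.96 339 179 [ 0.4669 -0.1591  0.1504]
coupling_place 0.77 348 276 [ 0.5205 -0.3479  0.0051]
carton_mid 0.58 450 161 [ 0.6301 -0.1509  0.0575]
carton_mid 0.2 349 275 [ 0.5221 -0.3461  0.0049]
bottle_mid 0.67 433 206 [ 0.6113 -0.2096  0.0676]
bottle_mid 0.49 449 161 [ 0.6284 -0.1508  0.0582]
```

View pics/w2.png

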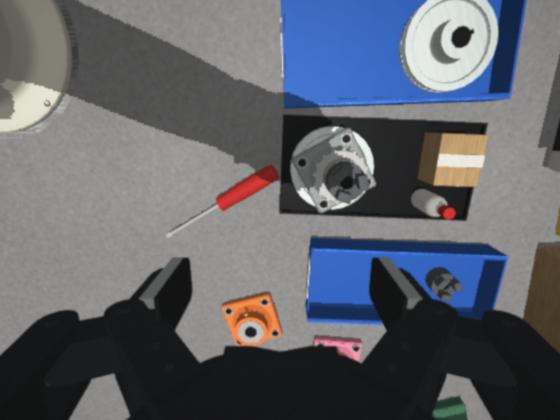

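The pile's parts are concentric-ish: coupling centre about (344,183), bottle (433,206) and carton (455,160) clear behind it. The grey plate is turned about 25°. Before descending I check where the fingertips really are when open.

```bash
python3 - <<'E'
from h import *
p=bot.camera("wrist"); C=cloud(p); o=bot.get_obs(); print(o["ee_pos"],o["time"])
m=(p["range_z"]>0)&(p["range_z"]<.25)
D=C-o["ee_pos"]
for s in(-1,1):
    P=D[m&(D[...,0]*s>.02)&(abs(D[...,1])<.02)]; print(len(P),"zmin",np.percentile(P[:,2],[0,1,5]),P[:,0].min(),P[:,0].max())
    T=P[P[:,2]<P[:,2].min()+.006]; print(T.min(0),T.max(0))
E
```

```text
[ 0.4061 -0.1753  0.3115] 3.95
19119 zmin [0.0128 0.0197 0.0322] -0.07468374647931386 -0.020001628572274277
[-0.0484 -0.0099  0.0128] [-0.0415  0.0118  0.0188]
19142 zmin [0.0132 0.0198 0.0323] 0.020005623868506184 0.07520497180065255
[ 0.043  -0.0098  0.0132] [0.0503 0.0124 0.0192]
```

Emit:
{"api": "play_rows", "payload": {"targets": [{"grip": 0, "linear": [7.2, 1.0, 0], "delta_rot": [0, 0, 0]}, {"grip": 0, "linear": [7.2, 1.0, -5], "delta_rot": [0, 0, 0]}, {"grip": 0, "linear": [7.2, 1.0, -9.5], "delta_rot": [0, 0, 0]}, {"grip": 0, "linear": [7.2, 1.0, -13], "delta_rot": [0, 0, 0]}, {"grip": 0, "linear": [7.2, 1.0, -16], "delta_rot": [0, 0, 0]}, {"grip": 0, "linear": [7.2, 1.0, -18], "delta_rot": [0, 0, 0]}, {"grip": 0, "linear": [7.2, 1.0, -18], "delta_rot": [0, 0, 0]}, {"grip": 0, "linear": [7.2, 1.0, -18], "delta_rot": [0, 0, 0]}]}}

```text
time: 4.75
ee_pos: [0.4781, -0.1657, 0.1319]
tcp_rot: [180.0, 0.0, 90.2]
wrist_force: [0.6, 0.2, 0.0]
opening: 0.0854
grasp_force: 0.0
```

```bash
python3 - <<'E'
from h import *
p=bot.camera("wrist"); C=cloud(p); save(p,"w3"); o=bot.get_obs(); print(o["ee_pos"],o["time"])
for z0,z1 in((.125,.155),(.105,.118),(.088,.1),(.075,.089)):
    m=(C[...,2]>z0)&(C[...,2]<z1)&(np.hypot(C[...,0]-.478,C[...,1]+.1645)<.036)
    P=C[m]
    if len(P)>10: print(z0,len(P),cv2.minEnclosingCircle(P[:,:2].astype(np.float32)),P.min(0),P.max(0))
E
```

```text
[ 0.4786 -0.1658  0.1327] 4.8
0.125 5718 ((0.4784303307533264, -0.16487078368663788), 0.021294323727488518) [ 0.4576 -0.1854  0.1251] [ 0.4986 -0.1442  0.1527]
0.105 633 ((0.479819655418396, -0.16293871402740479), 0.022297106683254242) [ 0.4577 -0.1683  0.105 ] [ 0.5019 -0.143   0.118 ]
0.088 2696 ((0.4794791340827942, -0.16540491580963135), 0.034528933465480804) [ 0.4456 -0.1831  0.0881] [ 0.5139 -0.1313  0.1   ]
0.075 65 ((0.48056936264038086, -0.16291622817516327), 0.033679891377687454) [ 0.447  -0.1674  0.0858] [ 0.5139 -0.1314  0.0889]
```

View pics/w3.png

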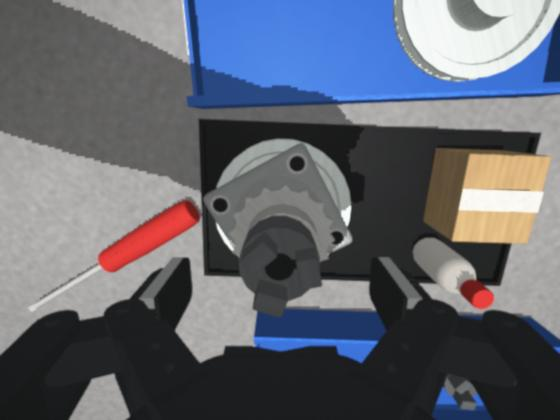

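Emit:
{"api": "play_rows", "payload": {"targets": [{"grip": 0, "linear": [0, 0, -1.6], "delta_rot": [0, 0, 0]}, {"grip": 0, "linear": [0, 0, -1.6], "delta_rot": [0, 0, 0]}, {"grip": 255, "linear": [0, 0, -1.6], "delta_rot": [0, 0, 0]}, {"grip": 255, "linear": [0, 0, -1.6], "delta_rot": [0, 0, 0]}, {"grip": 255, "linear": [0, 0, -1.6], "delta_rot": [0, 0, 0]}, {"grip": 255, "linear": [0, 0, -1.6], "delta_rot": [0, 0, 0]}, {"grip": 255, "linear": [0, 0, -1.6], "delta_rot": [0, 0, 0]}, {"grip": 255, "linear": [0, 0, -1.6], "delta_rot": [0, 0, 0]}, {"grip": 255, "linear": [0, 0, -1.6], "delta_rot": [0, 0, 0]}], "force": 40}}

```text
time: 5.7
ee_pos: [0.4783, -0.1658, 0.1164]
tcp_rot: [179.9, 0.0, 90.2]
wrist_force: [-2.7, 0.3, 5.8]
opening: 0.0404
grasp_force: 40.1
```

Emit:
{"api": "play_rows", "payload": {"targets": [{"grip": 255, "linear": [0, 0, 1], "delta_rot": [0, 0, 0]}, {"grip": 255, "linear": [0, 0, 3], "delta_rot": [0, 0, 0]}, {"grip": 255, "linear": [0, 0, 6], "delta_rot": [0, 0, 0]}, {"grip": 255, "linear": [1, -3, 7], "delta_rot": [0, 0, 0]}, {"grip": 255, "linear": [2.4, -8, 7], "delta_rot": [0, 0, 0]}, {"grip": 255, "linear": [3.7, -12.5, 6], "delta_rot": [0, 0, -0.03]}, {"grip": 255, "linear": [4.8, -17, 4], "delta_rot": [0, 0, -0.03]}, {"grip": 255, "linear": [4.8, -18, 2], "delta_rot": [0, 0, -0.03]}, {"grip": 255, "linear": [4.8, -18, 2], "delta_rot": [0, 0, -0.03]}]}}

```text
time: 6.6
ee_pos: [0.5247, -0.3467, 0.1316]
tcp_rot: [-179.7, -0.2, 88.4]
wrist_force: [-0.0, 1.1, -2.3]
opening: 0.0406
grasp_force: 41.0
```

```bash
python3 - <<'E'
from h import *
o=bot.get_obs(); print(o["ee_pos"],o["tcp_rot"],o["opening"],o["grasp_force"],o["wrist_force"],o["time"])
p=bot.camera("side"); C=cloud(p); e=o["ee_pos"]; save(p,"s4")
m=(np.hypot(C[...,0]-e[0],C[...,1]-e[1])<.024)&(C[...,2]>.07)&(C[...,2]<e[2]+.012)
print("bottom z",C[m][:,2].min() if m.any() else None, e[2])
p=bot.camera("wrist"); save(p,"w4"); trays(p); C=cloud(p)
for z0,z1 in((.100,.118),(.078,.089)):
    m=(C[...,2]>z0)&(C[...,2]<z1)&(np.hypot(C[...,0]-.478,C[...,1]+.1645)<.08)
    P=C[m]
    if len(P)>10: print(z0,len(P),cv2.minEnclosingCircle(P[:,:2].astype(np.float32)),P.min(0),P.max(0))
E
```

```text
[ 0.5247 -0.3467  0.1316] [-179.7083   -0.1733   88.3758] 0.04055455787576684 41.01577699184418 [-0.0188  1.0949 -2.2814] 6.6
bottom z 0.1276756457270174 0.13162878045746293
[  185   133   375   155 43954] all [ 0.5983 -0.3491] [0.1263 0.2911] 87.96
  wall lo [ 0.0355 -0.431 ] [ 0.4513 -0.4171  0.036 ] [ 0.7426 -0.3817  0.0478] 2005
  wall hi [-0.0367 -0.2674] [ 0.455  -0.3016  0.036 ] [ 0.7425 -0.2813  0.048 ] 3746
  floor [ 0.4535 -0.4145  0.002 ] [ 0.7426 -0.2909  0.01  ]
```

View pics/w4.png

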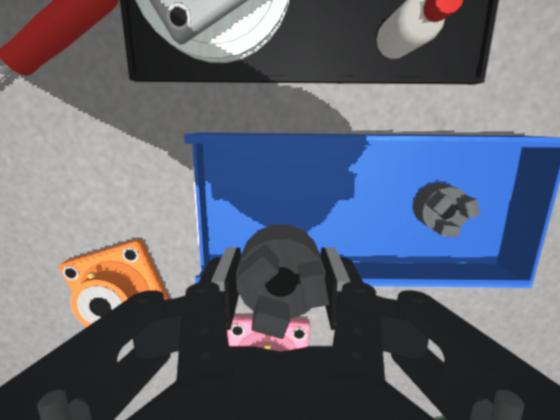

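Emit:
{"api": "play_rows", "payload": {"targets": [{"grip": 255, "linear": [0.1, 0, -4], "delta_rot": [0, 0, 0]}, {"grip": 255, "linear": [0.1, 0, -8], "delta_rot": [0, 0, 0]}, {"grip": 255, "linear": [0.1, 0, -10.5], "delta_rot": [0, 0, 0]}, {"grip": 255, "linear": [0.1, 0, -11.7], "delta_rot": [0, 0, 0]}, {"grip": 255, "linear": [0.1, 0, -12.1], "delta_rot": [0, 0, 0]}, {"grip": 255, "linear": [0.1, 0, -12.3], "delta_rot": [0, 0, 0]}, {"grip": 255, "linear": [0.1, 0, -12.3], "delta_rot": [0, 0, 0]}]}}

```text
time: 7.4
ee_pos: [0.528, -0.3459, 0.0141]
tcp_rot: [179.9, 0.1, 88.5]
wrist_force: [-0.7, -0.9, -1.5]
opening: 0.0404
grasp_force: 41.1
```

Emit:
{"api": "play_rows", "payload": {"targets": [{"grip": 255, "linear": [-0.2, 0, -0.4], "delta_rot": [0, 0, 0]}, {"grip": 255, "linear": [-0.2, 0, -0.6], "delta_rot": [0, 0, 0]}, {"grip": 255, "linear": [-0.2, 0, -0.7], "delta_rot": [0, 0, 0]}, {"grip": 255, "linear": [-0.2, 0, -0.7], "delta_rot": [0, 0, 0]}]}}

```text
time: 7.8
ee_pos: [0.5252, -0.3459, 0.0065]
tcp_rot: [180.0, 0.0, 88.5]
wrist_force: [-2.4, 1.6, 5.5]
opening: 0.0407
grasp_force: 41.7
```

Emit:
{"api": "play_rows", "payload": {"targets": [{"grip": 60, "linear": [0, 0, 0], "delta_rot": [0, 0, 0]}, {"grip": 60, "linear": [0, 0, 0], "delta_rot": [0, 0, 0]}, {"grip": 60, "linear": [0, 0, 0], "delta_rot": [0, 0, 0]}, {"grip": 60, "linear": [0, 0, 3], "delta_rot": [0, 0, 0]}, {"grip": 60, "linear": [0, 0, 8], "delta_rot": [0, 0, 0]}, {"grip": 0, "linear": [0, 0, 13], "delta_rot": [0, 0, 0]}, {"grip": 0, "linear": [-1.2, 4, 16], "delta_rot": [0, 0, 0]}, {"grip": 0, "linear": [-2.4, 8, 16], "delta_rot": [0, 0, 0]}, {"grip": 0, "linear": [-3.4, 13, 16], "delta_rot": [0, 0, 0.03]}, {"grip": 0, "linear": [-4.7, 18, 16], "delta_rot": [0, 0, 0.03]}]}}

```text
time: 8.8
ee_pos: [0.4783, -0.1669, 0.1654]
tcp_rot: [180.0, 0.0, 90.2]
wrist_force: [1.3, 0.2, -0.0]
opening: 0.0854
grasp_force: 0.0
```

```bash
cat >> h.py <<'E'
def circ(C,z0,z1,xy,r):
    P=C[(C[...,2]>z0)&(C[...,2]<z1)&(np.hypot(C[...,0]-xy[0],C[...,1]-xy[1])<r)]
    if len(P)>10:
        c,rr=cv2.minEnclosingCircle(P[:,:2].astype(np.float32)); print("circ",z0,z1,len(P),np.array(c),round(rr,4),"med z",round(np.median(P[:,2]),4),"max",round(P[:,2].max(),4))
E
python3 - <<'E'
from h import *
o=bot.get_obs(); print(o["ee_pos"],o["tcp_rot"],o["opening"],o["time"])
p=bot.camera("wrist"); C=cloud(p); xy=(.479,-.165)
circ(C,.108,.12,xy,.03); circ(C,.09,.096,xy,.045); circ(C,.058,.064,xy,.075)
p=bot.camera("side"); C=cloud(p); circ(C,.028,.05,(.526,-.346),.04); circ(C,.034,.05,(.67,-.351),.04)
p=bot.camera("scene"); C=cloud(p); circ(C,.028,.05,(.526,-.346),.04); circ(C,.034,.05,(.67,-.351),.04)
E
```

```text
[ 0.4783 -0.1669  0.1654] [179.9543   0.005   90.2355] 0.08542809890265443 8.8
circ 0.108 0.12 3207 [ 0.4799 -0.1656] 0.0228 med z 0.1148 max 0.1174
circ 0.09 0.096 2102 [ 0.4798 -0.1655] 0.0345 med z 0.0936 max 0.0959
circ 0.058 0.064 3667 [ 0.4775 -0.1651] 0.0585 med z 0.0617 max 0.064
circ 0.028 0.05 131 [ 0.5239 -0.3485] 0.0207 med z 0.0374 max 0.0449
circ 0.034 0.05 87 [ 0.6692 -0.355 ] 0.021 med z 0.0394 max 0.0438
circ 0.028 0.05 156 [ 0.527  -0.3452] 0.0204 med z 0.038 max 0.0424
circ 0.034 0.05 138 [ 0.6702 -0.3517] 0.0204 med z 0.0393 max 0.0421
```

Emit:
{"api": "play_rows", "payload": {"targets": [{"grip": 0, "linear": [0.2, 0.1, -3.5], "delta_rot": [0, 0, 0]}, {"grip": 0, "linear": [0.2, 0.1, -5.8], "delta_rot": [0, 0, 0]}, {"grip": 0, "linear": [0.2, 0.1, -6.8], "delta_rot": [0, 0, 0]}, {"grip": 0, "linear": [0.2, 0.1, -7.1], "delta_rot": [0, 0, 0]}, {"grip": 255, "linear": [0.2, 0.1, -7.1], "delta_rot": [0, 0, 0]}, {"grip": 255, "linear": [0.2, 0.1, -7.1], "delta_rot": [0, 0, 0]}, {"grip": 255, "linear": [0.2, 0.1, -7.1], "delta_rot": [0, 0, 0]}, {"grip": 255, "linear": [0.2, 0.1, -7.1], "delta_rot": [0, 0, 0]}, {"grip": 255, "linear": [0.2, 0.1, -7.1], "delta_rot": [0, 0, 0]}, {"grip": 255, "linear": [0.2, 0.1, -7.1], "delta_rot": [0, 0, 0]}], "force": 50}}

```text
time: 9.95
ee_pos: [0.4811, -0.1676, 0.0958]
tcp_rot: [179.9, 0.1, 90.2]
wrist_force: [-3.7, -1.0, 6.8]
opening: 0.0433
grasp_force: 50.7
```

Emit:
{"api": "play_rows", "payload": {"targets": [{"grip": 255, "linear": [0, 0, 1], "delta_rot": [0, 0, 0]}, {"grip": 255, "linear": [0, 0, 3], "delta_rot": [0, 0, 0]}, {"grip": 255, "linear": [0, 1, 6], "delta_rot": [0, 0, 0]}, {"grip": 255, "linear": [0, 5, 7], "delta_rot": [0, 0, 0]}, {"grip": 255, "linear": [0.2, 10, 7], "delta_rot": [0, 0, 0]}, {"grip": 255, "linear": [0.4, 15, 7], "delta_rot": [0, 0, 0]}, {"grip": 255, "linear": [0.6, 20, 7], "delta_rot": [0, 0, 0]}, {"grip": 255, "linear": [0.6, 25, 7], "delta_rot": [0, 0, -0.02]}, {"grip": 255, "linear": [0.6, 30, 6], "delta_rot": [0, 0, -0.02]}, {"grip": 255, "linear": [0.6, 34, 5], "delta_rot": [0, 0, -0.02]}]}}

```text
time: 10.95
ee_pos: [0.4866, 0.1754, 0.145]
tcp_rot: [179.9, -0.0, 89.1]
wrist_force: [1.2, -0.3, -4.0]
opening: 0.043
grasp_force: 51.8
```

Emit:
{"api": "play_rows", "payload": {"targets": [{"grip": 255, "linear": [0, 0, 0], "delta_rot": [0, 0, 0]}, {"grip": 255, "linear": [0, 0, 0], "delta_rot": [0, 0, 0]}, {"grip": 255, "linear": [0, 0, 0], "delta_rot": [0, 0, 0]}]}}

```text
time: 11.25
ee_pos: [0.4869, 0.1723, 0.1448]
tcp_rot: [180.0, 0.0, 89.1]
wrist_force: [-0.2, -1.2, -3.5]
opening: 0.043
grasp_force: 51.7
```

```bash
python3 - <<'E'
from h import *
o=bot.get_obs(); print(o["ee_pos"],o["tcp_rot"],o["opening"],o["grasp_force"],o["wrist_force"],o["time"])
e=o["ee_pos"]
p=bot.camera("wrist"); save(p,"w5"); trays(p); C=cloud(p); circ(C,e[2]-.006,e[2]+.001,e[:2],.045)
C=cloud(bot.camera("side")); m=(np.hypot(C[...,0]-e[0],C[...,1]-e[1])<.038)&(C[...,2]>.09)&(C[...,2]<.16); print("bottom",C[m][:,2].min())
E
```

```text
[0.4869 0.1723 0.1448] [179.9817   0.0063  89.0631] 0.043027595806901145 51.72015309333801 [-0.2114 -1.2009 -3.4527] 11.25
[  169     0   391    86 25875] all [0.5508 0.3119] [0.2891 0.0662] 1.48
  floor [0.4076 0.2753 0.0021] [0.6953 0.3413 0.01  ]
[  187   129   370   148 36454] all [0.5592 0.1728] [0.1263 0.2906] 88.68
  wall lo [0.0575 0.0795] [0.413  0.1068 0.036 ] [0.7033 0.1455 0.0479] 1867
  wall hi [-0.0229  0.2453] [0.4153 0.2256 0.0366] [0.7054 0.2389 0.0484] 3409
  floor [0.4155 0.1091 0.002 ] [0.7039 0.2297 0.01  ]
[ 380  285  125   57 2352] all [0.6497 0.0689] [0.0408 0.1121] 68.95
  floor [0.5912 0.0299 0.0019] [0.695  0.0744 0.01  ]
[ 225  295  112   56 3726] all [0.4852 0.0304] [0.1232 0.0727] 2.37
  wall hi [0.0286 0.051 ] [0.4382 0.0624 0.036 ] [0.5337 0.0684 0.0474] 723
  floor [ 0.424  -0.0059  0.0019] [0.5473 0.0676 0.0097]
circ 0.13880755048747828 0.1458075504874783 2976 [0.4875 0.1744] 0.0344 med z 0.1426 max 0.1458
bottom 0.13289001619486285
```

View pics/w5.png

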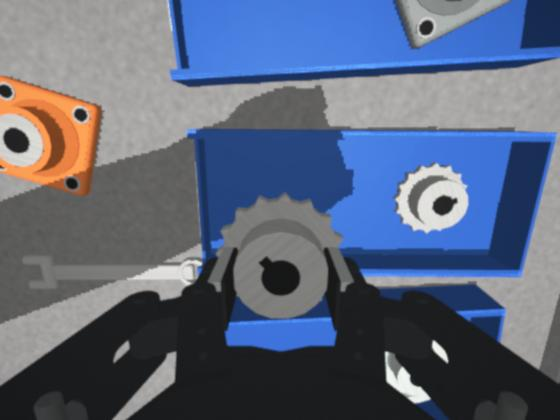

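Emit:
{"api": "play_rows", "payload": {"targets": [{"grip": 255, "linear": [0, 0, -4], "delta_rot": [0, 0, 0]}, {"grip": 255, "linear": [0, 0, -8], "delta_rot": [0, 0, 0]}, {"grip": 255, "linear": [0, 0, -11], "delta_rot": [0, 0, 0]}, {"grip": 255, "linear": [0, 0, -12.2], "delta_rot": [0, 0, 0]}, {"grip": 255, "linear": [0, 0, -12.6], "delta_rot": [0, 0, 0]}, {"grip": 255, "linear": [0, 0, -12.8], "delta_rot": [0, 0, 0]}, {"grip": 255, "linear": [0, 0, -12.9], "delta_rot": [0, 0, 0]}, {"grip": 255, "linear": [0, 0, -13.0], "delta_rot": [0, 0, 0]}, {"grip": 255, "linear": [0, 0, -13.0], "delta_rot": [0, 0, 0]}]}}

```text
time: 12.25
ee_pos: [0.4873, 0.1729, 0.0151]
tcp_rot: [179.9, -0.0, 89.1]
wrist_force: [-0.7, 0.2, -3.4]
opening: 0.0432
grasp_force: 51.8
```

Emit:
{"api": "play_rows", "payload": {"targets": [{"grip": 255, "linear": [0, 0, -0.1], "delta_rot": [0, 0, 0]}, {"grip": 255, "linear": [0, 0, -0.15], "delta_rot": [0, 0, 0]}, {"grip": 255, "linear": [0, 0, -0.2], "delta_rot": [0, 0, 0]}]}}

```text
time: 12.55
ee_pos: [0.4871, 0.173, 0.0138]
tcp_rot: [179.9, -0.0, 89.1]
wrist_force: [-6.1, -1.2, 12.3]
opening: 0.043
grasp_force: 53.4
```

Emit:
{"api": "play_rows", "payload": {"targets": [{"grip": 60, "linear": [0, 0, 0], "delta_rot": [0, 0, 0]}, {"grip": 60, "linear": [0, 0, 0], "delta_rot": [0, 0, 0]}, {"grip": 60, "linear": [0, 0, 0], "delta_rot": [0, 0, 0]}, {"grip": 60, "linear": [0, 0, 3], "delta_rot": [0, 0, 0]}, {"grip": 60, "linear": [0, 0, 8], "delta_rot": [0, 0, 0]}, {"grip": 0, "linear": [0, -2, 12], "delta_rot": [0, 0, 0]}, {"grip": 0, "linear": [-0.2, -6, 14.5], "delta_rot": [0, 0, 0]}, {"grip": 0, "linear": [-0.3, -11, 14.5], "delta_rot": [0, 0, 0]}, {"grip": 0, "linear": [-0.5, -16, 14.5], "delta_rot": [0, 0, 0]}, {"grip": 0, "linear": [-0.6, -21, 14.5], "delta_rot": [0, 0, 0]}]}}

```text
time: 13.55
ee_pos: [0.4805, -0.0389, 0.1577]
tcp_rot: [179.9, 0.0, 89.1]
wrist_force: [1.4, 0.8, -0.6]
opening: 0.0856
grasp_force: 0.0
```

Emit:
{"api": "play_rows", "payload": {"targets": [{"grip": 0, "linear": [-0.1, -5, 0], "delta_rot": [0, 0, 0]}, {"grip": 0, "linear": [-0.2, -10, 0], "delta_rot": [0, 0, 0]}, {"grip": 0, "linear": [-0.2, -12.8, 0], "delta_rot": [0, 0, 0]}, {"grip": 0, "linear": [-0.2, -12.8, 0], "delta_rot": [0, 0, 0]}]}}

```text
time: 13.95
ee_pos: [0.4784, -0.1684, 0.157]
tcp_rot: [-180.0, 0.0, 88.8]
wrist_force: [-0.5, 1.1, 0.4]
opening: 0.0854
grasp_force: 0.0
```

```bash
python3 - <<'E'
from h import *
o=bot.get_obs(); print(o["ee_pos"],o["tcp_rot"],o["opening"],o["time"])
p=bot.camera("wrist"); save(p,"w6"); C=cloud(p); xy=(.479,-.166)
circ(C,.08,.09,xy,.04); circ(C,.022,.03,xy,.07)
P=C[(C[...,2]>.057)&(C[...,2]<.065)&(np.hypot(C[...,0]-xy[0],C[...,1]-xy[1])<.075)]; print(cv2.minAreaRect(P[:,:2].astype(np.float32)))
p=bot.camera("side"); C=cloud(p); circ(C,.008,.014,(.487,.174),.05);circ(C,.027,.04,(.487,.174),.04); circ(C,.027,.04,(.631,.171),.04)
p=bot.camera("scene"); C=cloud(p); circ(C,.008,.014,(.487,.174),.05);circ(C,.027,.04,(.487,.174),.04); circ(C,.027,.04,(.631,.171),.04)
E
```

```text
[ 0.4784 -0.1684  0.157 ] [-179.9887    0.0302   88.846 ] 0.08539913453798918 13.95
circ 0.08 0.09 3970 [ 0.4789 -0.1672] 0.0291 med z 0.0871 max 0.0899
circ 0.022 0.03 2351 [ 0.4804 -0.1669] 0.0592 med z 0.0265 max 0.0293
((0.47769248485565186, -0.16548848152160645), (0.08602368086576462, 0.08587408065795898), 28.766202926635742)
circ 0.008 0.014 14 [0.4628 0.1909] 0.0248 med z 0.0098 max 0.0128
circ 0.008 0.014 71 [0.4893 0.1735] 0.0338 med z 0.0115 max 0.0139
circ 0.027 0.04 129 [0.492  0.1751] 0.0251 med z 0.0318 max 0.0356
circ 0.027 0.04 158 [0.6322 0.1704] 0.0248 med z 0.0319 max 0.0343
```

View pics/w6.png

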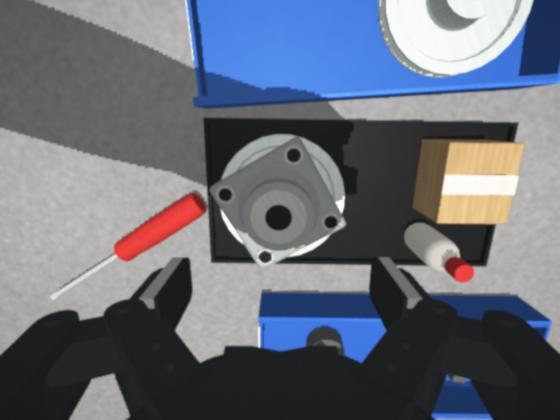

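Emit:
{"api": "play_rows", "payload": {"targets": [{"grip": 0, "linear": [0, 0.2, -4], "delta_rot": [0, 0, 0]}, {"grip": 0, "linear": [0, 0.2, -7], "delta_rot": [0, 0, 0]}, {"grip": 0, "linear": [0, 0.2, -8.6], "delta_rot": [0, 0, 0]}, {"grip": 0, "linear": [0, 0.2, -9.0], "delta_rot": [0, 0, 0]}, {"grip": 255, "linear": [0, 0.2, -9.0], "delta_rot": [0, 0, 0]}, {"grip": 255, "linear": [0, 0.2, -9.0], "delta_rot": [0, 0, 0]}, {"grip": 255, "linear": [0, 0.2, -9.0], "delta_rot": [0, 0, 0]}, {"grip": 255, "linear": [0, 0.2, -9.0], "delta_rot": [0, 0, 0]}, {"grip": 255, "linear": [0, 0.2, -9.0], "delta_rot": [0, 0, 0]}], "force": 65}}

```text
time: 15.0
ee_pos: [0.4792, -0.1631, 0.0693]
tcp_rot: [179.9, 0.0, 89.1]
wrist_force: [-4.3, 2.6, 6.3]
opening: 0.0519
grasp_force: 67.7
```

Emit:
{"api": "play_rows", "payload": {"targets": [{"grip": 255, "linear": [0, 0, 1], "delta_rot": [0, 0, 0]}, {"grip": 255, "linear": [0, 0, 3], "delta_rot": [0, 0, 0]}, {"grip": 255, "linear": [0, 1, 6], "delta_rot": [0, 0, 0]}, {"grip": 255, "linear": [0, 4, 8], "delta_rot": [0, 0, 0]}, {"grip": 255, "linear": [0, 8, 8], "delta_rot": [0, 0, -0.08]}, {"grip": 255, "linear": [0, 12, 8], "delta_rot": [0, 0, -0.16]}, {"grip": 255, "linear": [0, 16, 8], "delta_rot": [0, 0, -0.24]}, {"grip": 255, "linear": [0, 20, 8], "delta_rot": [0, 0, -0.32]}, {"grip": 255, "linear": [0, 24, 8], "delta_rot": [0, 0, -0.4]}, {"grip": 255, "linear": [0, 28, 8], "delta_rot": [0, 0, -0.46]}]}}

```text
time: 16.0
ee_pos: [0.4785, 0.1185, 0.148]
tcp_rot: [180.0, -0.0, 62.5]
wrist_force: [1.2, -0.1, -5.2]
opening: 0.0515
grasp_force: 69.8
```

Emit:
{"api": "play_rows", "payload": {"targets": [{"grip": 255, "linear": [0, 4, 0], "delta_rot": [0, 0, 0]}, {"grip": 255, "linear": [0, 8, 0], "delta_rot": [0, 0, 0]}, {"grip": 255, "linear": [-0.1, 12, 0], "delta_rot": [0, 0, 0]}, {"grip": 255, "linear": [-0.2, 16, 0], "delta_rot": [0, 0, 0]}, {"grip": 255, "linear": [-0.2, 20, 0], "delta_rot": [0, 0, 0]}, {"grip": 255, "linear": [-0.3, 23, -1], "delta_rot": [0, 0, 0]}, {"grip": 255, "linear": [-0.3, 23, -1], "delta_rot": [0, 0, 0]}, {"grip": 255, "linear": [-0.3, 23, -1], "delta_rot": [0, 0, 0]}, {"grip": 255, "linear": [-0.3, 23, -1], "delta_rot": [0, 0, 0]}]}}

```text
time: 16.9
ee_pos: [0.4759, 0.3463, 0.1377]
tcp_rot: [180.0, 0.0, 62.7]
wrist_force: [1.0, 0.3, -6.2]
opening: 0.0515
grasp_force: 69.8
```

```bash
python3 - <<'E'
from h import *
o=bot.get_obs(); print(o["ee_pos"],o["tcp_rot"],o["opening"],o["grasp_force"],o["wrist_force"],o["q"],o["time"])
e=o["ee_pos"]
p=bot.camera("wrist"); save(p,"w7"); trays(p); C=cloud(p)
P=C[(C[...,2]>e[2]-.016)&(C[...,2]<e[2]-.003)&(np.hypot(C[...,0]-e[0],C[...,1]-e[1])<.07)]; print(cv2.minAreaRect(P[:,:2].astype(np.float32)),np.median(P[:,2]),len(P))
C=cloud(bot.camera("side")); m=(np.hypot(C[...,0]-e[0],C[...,1]-e[1])<.06)&(C[...,2]>.08)&(C[...,2]<.16); print("bottom",np.sort(C[m][:,2])[:5])
E
```

```text
[0.4759 0.3463 0.1377] [179.9871   0.0083  62.7052] 0.05154101549258864 69.81854438781738 [ 1.024   0.3149 -6.1757] [ 36.0491   9.3924   4.5901  85.1993  -0.0152 153.3439] 16.9
[  155     0   405   254 41884] all [0.5499 0.3536] [0.291  0.1462] 2.03
  wall lo [0.1708 0.1868] [0.5241 0.28   0.036 ] [0.6966 0.3363 0.0481] 2827
  wall hi [0.0356 0.4034] [0.4026 0.4163 0.04  ] [0.656  0.4301 0.0483] 3185
  floor [0.4051 0.2821 0.0021] [0.6959 0.4261 0.01  ]
[  376   197   184   184 12988] all [0.6131 0.1529] [0.1668 0.1777] 88.8
  wall lo [-0.3891  0.3545] [0.6176 0.0698 0.036 ] [0.6574 0.1168 0.0477] 540
  floor [0.5288 0.1084 0.0011] [0.7037 0.2378 0.01  ]
[ 276  309   65   40 1185] all [0.447  0.2072] [0.0654 0.0638] 87.77
  floor [0.4174 0.1743 0.0029] [0.4695 0.2035 0.0096]
[ 392  353   64   67 1687] all [0.5131 0.0981] [0.0329 0.0727] 14.06
  wall lo [0.0136 0.0601] [0.5168 0.0651 0.0361] [0.5344 0.0693 0.0438] 94
  floor [0.4967 0.0658 0.003 ] [0.5194 0.1341 0.01  ]
((0.47542035579681396, 0.3441386818885803), (0.08532498776912689, 0.08553061634302139), 2.5372705459594727) 0.1300652344540668 8364
bottom [0.1172 0.1173 0.1178 0.1181 0.1182]
```

View pics/w7.png

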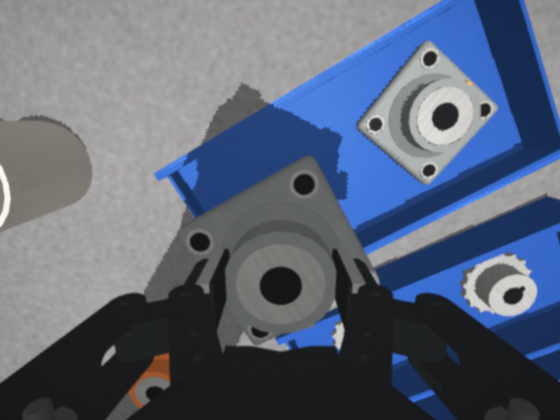

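Emit:
{"api": "play_rows", "payload": {"targets": [{"grip": 255, "linear": [0.3, 0.7, -2], "delta_rot": [0, 0, 0]}, {"grip": 255, "linear": [0.3, 0.7, -6], "delta_rot": [0, 0, 0]}, {"grip": 255, "linear": [0.3, 0.7, -9], "delta_rot": [0, 0, 0]}, {"grip": 255, "linear": [0.3, 0.7, -10.4], "delta_rot": [0, 0, 0]}, {"grip": 255, "linear": [0.3, 0.7, -10.8], "delta_rot": [0, 0, 0]}, {"grip": 255, "linear": [0.3, 0.7, -11.0], "delta_rot": [0, 0, 0]}, {"grip": 255, "linear": [0.3, 0.7, -11.1], "delta_rot": [0, 0, 0]}, {"grip": 255, "linear": [0.3, 0.7, -11.1], "delta_rot": [0, 0, 0]}]}}

```text
time: 17.8
ee_pos: [0.4795, 0.3543, 0.0278]
tcp_rot: [179.9, -0.1, 62.7]
wrist_force: [0.1, -0.8, -5.8]
opening: 0.0515
grasp_force: 69.8
```

Emit:
{"api": "play_rows", "payload": {"targets": [{"grip": 255, "linear": [0, 0, -0.1], "delta_rot": [0, 0, 0]}, {"grip": 255, "linear": [0, 0, -0.2], "delta_rot": [0, 0, 0]}, {"grip": 255, "linear": [0, 0, -0.25], "delta_rot": [0, 0, 0]}, {"grip": 255, "linear": [0, 0, -0.25], "delta_rot": [0, 0, 0]}]}}

```text
time: 18.2
ee_pos: [0.4792, 0.3541, 0.0254]
tcp_rot: [180.0, -0.1, 62.7]
wrist_force: [-4.1, -2.3, 5.9]
opening: 0.0516
grasp_force: 71.1
```

Emit:
{"api": "play_rows", "payload": {"targets": [{"grip": 20, "linear": [0, 0, 0], "delta_rot": [0, 0, 0]}, {"grip": 20, "linear": [0, 0, 0], "delta_rot": [0, 0, 0]}, {"grip": 20, "linear": [0, 0, 0], "delta_rot": [0, 0, 0]}, {"grip": 20, "linear": [0, 0, 3], "delta_rot": [0, 0, 0]}, {"grip": 20, "linear": [0, 0, 8], "delta_rot": [0, 0, 0]}, {"grip": 0, "linear": [0, -3, 12], "delta_rot": [0, 0, 0.1]}, {"grip": 0, "linear": [0, -8, 12], "delta_rot": [0, 0, 0.2]}, {"grip": 0, "linear": [0, -13, 12], "delta_rot": [0, 0, 0.3]}, {"grip": 0, "linear": [0, -18, 12], "delta_rot": [0, 0, 0.4]}, {"grip": 0, "linear": [0, -23, 12], "delta_rot": [0, 0, 0.47]}]}}

```text
time: 19.2
ee_pos: [0.4785, 0.1221, 0.1441]
tcp_rot: [179.9, -0.0, 89.9]
wrist_force: [1.3, -0.3, 1.1]
opening: 0.0853
grasp_force: 0.0
```

Emit:
{"api": "play_rows", "payload": {"targets": [{"grip": 0, "linear": [0, -5, 0], "delta_rot": [0, 0, 0]}, {"grip": 0, "linear": [0, -10, 0], "delta_rot": [0, 0, 0]}, {"grip": 0, "linear": [0, -15, 0], "delta_rot": [0, 0, 0]}, {"grip": 0, "linear": [0, -20, 0], "delta_rot": [0, 0, 0]}, {"grip": 0, "linear": [0, -25, 0], "delta_rot": [0, 0, 0]}, {"grip": 0, "linear": [0, -29, 0], "delta_rot": [0, 0, 0]}, {"grip": 0, "linear": [0, -29, 0], "delta_rot": [0, 0, 0]}, {"grip": 0, "linear": [0, -29, 0], "delta_rot": [0, 0, 0]}]}}

```text
time: 20.0
ee_pos: [0.4786, -0.167, 0.1437]
tcp_rot: [-180.0, -0.0, 89.5]
wrist_force: [1.1, 1.0, 0.6]
opening: 0.0855
grasp_force: 0.0
```

```bash
python3 - <<'E'
from h import *
o=bot.get_obs(); print(o["ee_pos"],o["tcp_rot"],o["opening"],o["time"])
p=bot.camera("wrist"); save(p,"w8"); C=cloud(p); xy=(.480,-.167)
circ(C,.042,.052,xy,.03); circ(C,.022,.03,xy,.064)
for n in("side","scene"):
    C=cloud(bot.camera(n)); xy=(.478,.351)
    P=C[(C[...,2]>.013)&(C[...,2]<.021)&(np.hypot(C[...,0]-xy[0],C[...,1]-xy[1])<.063)]; print(cv2.minAreaRect(P[:,:2].astype(np.float32)),len(P)); circ(C,.037,.05,xy,.035)
E
```

```text
[ 0.4786 -0.167   0.1437] [-179.9876   -0.0168   89.5287] 0.08554394750163839 20.0
circ 0.042 0.052 2578 [ 0.4806 -0.1667] 0.0243 med z 0.0488 max 0.0512
circ 0.022 0.03 9508 [ 0.4801 -0.167 ] 0.0593 med z 0.0239 max 0.0296
((0.4761856496334076, 0.3572210967540741), (0.0622587613761425, 0.08714508265256882), 89.75005340576172) 83
circ 0.037 0.05 114 [0.478 0.348] 0.0304 med z 0.0425 max 0.0484
((0.4812372326850891, 0.3554801344871521), (0.08709152787923813, 0.07218699902296066), 4.137612819671631) 129
circ 0.037 0.05 142 [0.4813 0.3515] 0.0292 med z 0.0423 max 0.0466
```

View pics/w8.png

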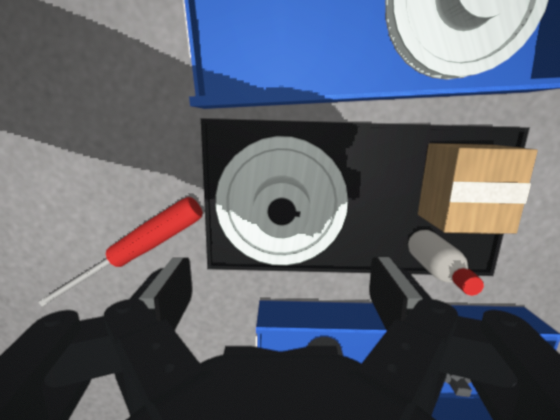

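Emit:
{"api": "play_rows", "payload": {"targets": [{"grip": 0, "linear": [0.2, 0, -5], "delta_rot": [0, 0, 0]}, {"grip": 0, "linear": [0.2, 0, -9], "delta_rot": [0, 0, 0]}, {"grip": 0, "linear": [0.2, 0, -11.1], "delta_rot": [0, 0, 0]}, {"grip": 0, "linear": [0.2, 0, -11.6], "delta_rot": [0, 0, 0]}, {"grip": 255, "linear": [0.2, 0, -11.6], "delta_rot": [0, 0, 0]}, {"grip": 255, "linear": [0.2, 0, -11.6], "delta_rot": [0, 0, 0]}, {"grip": 255, "linear": [0.2, 0, -11.6], "delta_rot": [0, 0, 0]}, {"grip": 255, "linear": [0.2, 0, -11.6], "delta_rot": [0, 0, 0]}, {"grip": 255, "linear": [0.2, 0, -11.6], "delta_rot": [0, 0, 0]}, {"grip": 255, "linear": [0.2, 0, -11.6], "delta_rot": [0, 0, 0]}], "force": 65}}

```text
time: 21.15
ee_pos: [0.4814, -0.1663, 0.0301]
tcp_rot: [179.9, 0.0, 89.7]
wrist_force: [-4.6, 2.0, 7.8]
opening: 0.0459
grasp_force: 66.2
```

Emit:
{"api": "play_rows", "payload": {"targets": [{"grip": 255, "linear": [0, 0, 1], "delta_rot": [0, 0, 0]}, {"grip": 255, "linear": [0, 0, 4], "delta_rot": [0, 0, 0]}, {"grip": 255, "linear": [0, 0, 8], "delta_rot": [0, 0, 0]}, {"grip": 255, "linear": [0, 3, 10], "delta_rot": [0, 0, 0]}, {"grip": 255, "linear": [0, 7, 10], "delta_rot": [0, 0, 0.03]}, {"grip": 255, "linear": [0, 11, 10], "delta_rot": [0, 0, 0.03]}, {"grip": 255, "linear": [0, 15, 10], "delta_rot": [0, 0, 0.03]}, {"grip": 255, "linear": [0, 16, 10], "delta_rot": [0, 0, 0.03]}, {"grip": 255, "linear": [0, 16, 10], "delta_rot": [0, 0, 0.03]}, {"grip": 255, "linear": [0, 16, 10], "delta_rot": [0, 0, 0.03]}]}}

```text
time: 22.15
ee_pos: [0.4807, -0.0065, 0.128]
tcp_rot: [-180.0, 0.0, 91.4]
wrist_force: [0.6, -0.0, -7.8]
opening: 0.0454
grasp_force: 69.5
```

```bash
python3 - <<'E'
from h import *
o=bot.get_obs(); print(o["ee_pos"],o["tcp_rot"],o["opening"],o["grasp_force"],o["wrist_force"],o["time"])
e=o["ee_pos"]
p=bot.camera("wrist"); save(p,"w9"); trays(p); C=cloud(p)
circ(C,e[2]-.008,e[2]+.001,e[:2],.07)
C=cloud(bot.camera("side")); m=(np.hypot(C[...,0]-e[0],C[...,1]-e[1])<.07)&(C[...,2]>.07)&(C[...,2]<.16); print("bottom",np.sort(C[m][:,2])[:5])
E
```

```text
[ 0.4807 -0.0065  0.128 ] [-179.9931    0.0275   91.4021] 0.0453750667819739 69.50548768043518 [ 0.6027 -0.026  -7.7915] 22.15
[  183     0   377    76 22083] all [0.5567 0.1349] [0.0542 0.2886] 89.48
  floor [0.4145 0.1065 0.0021] [0.701  0.1607 0.01  ]
[  178   117   382   183 22504] all [ 0.554  -0.0195] [0.2909 0.1762] 2.33
  wall lo [ 0.3426 -0.2812] [ 0.5702 -0.077   0.036 ] [ 0.7008 -0.0017  0.0479] 2316
  floor [ 0.4086 -0.1017  0.0001] [0.6993 0.074  0.01  ]
circ 0.11999721468286034 0.12899721468286035 18980 [ 0.4815 -0.0075] 0.0594 med z 0.1228 max 0.129
bottom [0.1018 0.1022 0.1024 0.1024 0.1027]
```

View pics/w9.png

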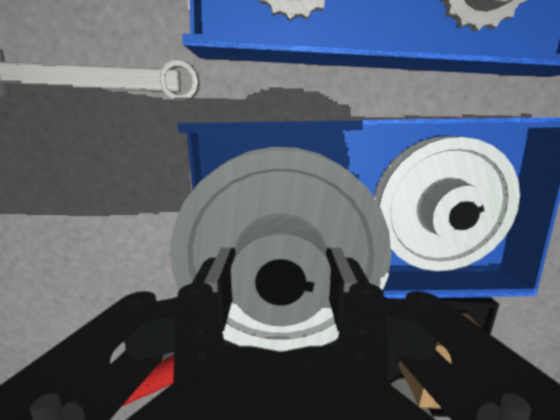

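Emit:
{"api": "play_rows", "payload": {"targets": [{"grip": 255, "linear": [0, 0, -4], "delta_rot": [0, 0, 0]}, {"grip": 255, "linear": [0, 0, -7.5], "delta_rot": [0, 0, 0]}, {"grip": 255, "linear": [0, 0, -9.0], "delta_rot": [0, 0, 0]}, {"grip": 255, "linear": [0, 0, -9.5], "delta_rot": [0, 0, 0]}, {"grip": 255, "linear": [0, 0, -9.7], "delta_rot": [0, 0, 0]}, {"grip": 255, "linear": [0, 0, -9.8], "delta_rot": [0, 0, 0]}, {"grip": 255, "linear": [0, 0, -9.9], "delta_rot": [0, 0, 0]}, {"grip": 255, "linear": [0, 0, -9.9], "delta_rot": [0, 0, 0]}]}}

```text
time: 23.05
ee_pos: [0.4814, -0.0062, 0.0297]
tcp_rot: [179.9, 0.0, 91.4]
wrist_force: [-1.0, -0.2, -7.7]
opening: 0.0455
grasp_force: 69.4
```

Emit:
{"api": "play_rows", "payload": {"targets": [{"grip": 255, "linear": [0, 0, -0.1], "delta_rot": [0, 0, 0]}, {"grip": 255, "linear": [0, 0, -0.15], "delta_rot": [0, 0, 0]}, {"grip": 255, "linear": [0, 0, -0.2], "delta_rot": [0, 0, 0]}, {"grip": 255, "linear": [0, 0, -0.2], "delta_rot": [0, 0, 0]}]}}

```text
time: 23.45
ee_pos: [0.4812, -0.0061, 0.0281]
tcp_rot: [179.9, 0.0, 91.4]
wrist_force: [-5.0, -0.7, 5.2]
opening: 0.046
grasp_force: 71.2
```

Contact with the floor (13 N change). Release and retreat.

Emit:
{"api": "play_rows", "payload": {"targets": [{"grip": 30, "linear": [0, 0, 0], "delta_rot": [0, 0, 0]}, {"grip": 30, "linear": [0, 0, 0], "delta_rot": [0, 0, 0]}, {"grip": 30, "linear": [0, 0, 0], "delta_rot": [0, 0, 0]}, {"grip": 30, "linear": [0, 0, 3], "delta_rot": [0, 0, 0]}, {"grip": 30, "linear": [0, 0, 8], "delta_rot": [0, 0, 0]}, {"grip": 30, "linear": [0, 0, 13], "delta_rot": [0, 0, 0]}, {"grip": 30, "linear": [-2, 0, 18], "delta_rot": [0, 0, 0]}, {"grip": 30, "linear": [-6, 0, 22], "delta_rot": [0, 0, 0]}, {"grip": 30, "linear": [-10, 0, 26], "delta_rot": [0, 0, 0]}, {"grip": 30, "linear": [-10, 0, 26], "delta_rot": [0, 0, 0]}]}}

```text
time: 24.45
ee_pos: [0.3793, -0.0062, 0.291]
tcp_rot: [179.7, 0.0, 91.4]
wrist_force: [-0.3, 0.7, -0.6]
opening: 0.0758
grasp_force: 0.0
```

```bash
python3 - <<'E'
from h import *
p=bot.camera("scene"); save(p,"s9"); C=cloud(p); circ(C,.022,.03,(.481,-.007),.07); circ(C,.042,.05,(.481,-.007),.035)
circ(C,.009,.014,(.487,.174),.045)
p=bot.camera("side"); cv2.imwrite("pics/s10.png",cv2.resize(p["color"][110:350,170:450,::-1],None,fx=2.5,fy=2.5))
C=cloud(p); circ(C,.022,.03,(.481,-.007),.07); circ(C,.009,.014,(.487,.174),.045); circ(C,.028,.04,(.487,.174),.035); circ(C,.037,.05,(.478,.351),.035)
for t in("carton_mid","bottle_mid"):
    r=bot.pinpoint(p,t)[0]; print(t,r)
E
```

```text
circ 0.022 0.03 321 [ 0.4774 -0.0044] 0.0669 med z 0.024 max 0.03
circ 0.042 0.05 186 [ 0.4843 -0.0069] 0.0254 med z 0.0459 max 0.0499
circ 0.009 0.014 57 [0.4898 0.1724] 0.0344 med z 0.0113 max 0.0139
circ 0.022 0.03 276 [ 0.4819 -0.0071] 0.0697 med z 0.0241 max 0.03
circ 0.009 0.014 24 [0.4868 0.1833] 0.0369 med z 0.0111 max 0.014
circ 0.028 0.04 101 [0.4875 0.1694] 0.026 med z 0.0319 max 0.0372
circ 0.037 0.05 116 [0.4784 0.3473] 0.0318 med z 0.0424 max 0.0471
carton_mid {'pixel': [335.4, 242.5], 'conf': 0.79}
bottle_mid {'pixel': [336.4, 252.6], 'conf': 0.84}
```

View pics/s10.png

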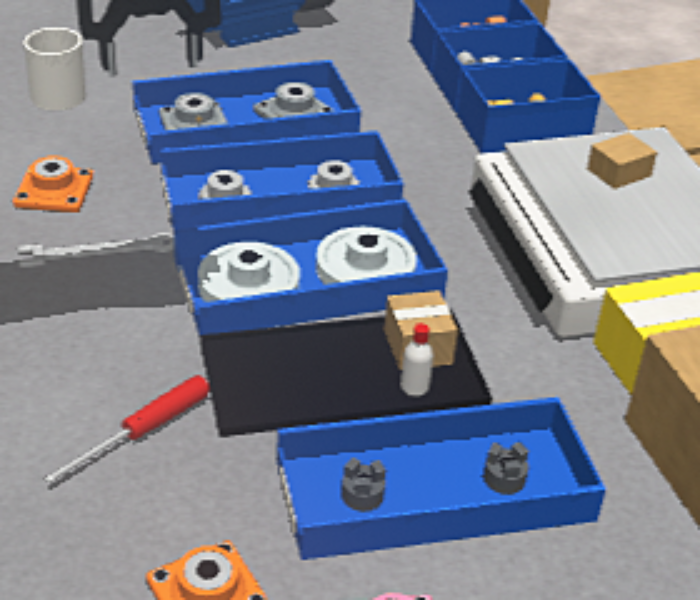

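All four parts sit flat and upright in their trays' front halves. The carton and bottle stand where they were, and the arm is clear.

```bash
python3 -c "
from workcell import bot
print(bot.job_done())"
```

```text
the job is handed in; nothing more can be done
None
```

All four parts are back in stock, each flat and upright in the front half of its own tray within a few millimetres of the middle. The carton and bottle were left in place, and the job was handed in at about 25 s; no verdict came back.

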